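Index the drawer-mounted selector to its third stop and hold it

TASK

Pull the instrument drawer all the way open by its bar handle. The indexing knob inside rests at its anticlockwise end; turn it clockwise (seen from above) click by click to the third stop, never past it, and finish while still gripping the knob at that stop so that it can be locked from the other side. Leave the other things on the table where they stand.

Things in the scene. Friction and masses are not known exactly. Their poses are not given: they have to be found in the camera images.
- unit: grey sheet-metal instrument housing with one drawer, fixed to the table, 180 mm deep (x) x 190 mm wide (y) x 115 mm high; origin at the centre of its underside on the table; its own -x is the open front, from which the drawer comes out; standing turned by up to 0.25 rad
- drawer_slide (a joint): slide of the drawer along the unit's own -x: 0 m shut, 0.125 m fully out at its end stop; takes about 3 N to move plus some damping and stays where it is left; starts shut or a few mm ajar.
- drawer: the aluminium drawer: tray, front plate (190 mm wide, upright, its upper edge 112 mm above the table) and bar handle in one piece; inside, nothing but the knob stands higher than 58 mm above the table; origin 14 mm above the table under the middle of the tray, axes as the unit's (it opens along -x)
- handle_grip (a point): middle of the drawer's round steel bar handle, 86 mm above the table; the bar is 10 mm thick, 110 mm long, level, along the unit's y, 43 mm in front of the front plate's face and carried by a stud at each end (45 mm either side of the middle), so it can be pinched from above with one finger behind it; moves with the drawer; axes as the unit's
- knob: black upright bar grip of the indexing knob, 12 mm thick, about 46 mm long, with a pointed end, from 59 to 97 mm above the table. Origin on the knob's upright axis, 46 mm above the table; own x points along the bar to the pointed end and turns with the knob. The knob's axis is 76 mm behind the outer face of the drawer's front plate: reachable from above once the drawer is out
- knob_grip (a point): point on the knob's axis at 80 mm above the table, in the middle of the bar grip; its x axis points along the bar to the pointed end. Below the bar are a 38 mm hub skirt and a 57 mm steel star wheel with 15 teeth, 46 to 54 mm above the table (skirt to 60 mm); a spring-loaded ball drops between the teeth, a detent every 24 degrees that takes about 0.17 N m to leave and pulls the freed knob into the nearest stop
- knob_turn (a joint): angle of the knob in rad, growing clockwise seen from above: 0 in the rest position at the anticlockwise end, one detent stop every 0.419 rad (24 degrees) after it, so the first stop at 0.419, the second at 0.838, the third at 1.257; turns on to 2.93. It always starts seated at 0
- vial: small glass vial with black cap, 32 x 60 mm, bystander
- post: steel post on a round foot, 31 x 62 mm, bystander
- iris: black iris on a post, 159 mm tall, bystander
- dish: grey parts dish 108 x 160 x 51 mm, bystander
- clear_case: small clear case 48 x 70 x 26 mm, bystander
- bottle: dark bottle 38 x 90 mm, bystander
- clamp: black table clamp 23 x 60 x 16 mm, bystander

How it is judged:
By the outcome, as a careful person would: the job done as asked, in the order asked, and still so for the second after the job is handed in, while the arm keeps its last pose, push and grip.
It also fails if it takes over 64 s, if anything falls off the work surface, if the arm or the gripper's body presses on something with over 40 N, if the wrist force passes 120 N, or if a joint passes its speed limit or range.

ROBOT

A 6-joint arm with a two-finger parallel gripper is mounted at the origin on the work surface; the furniture and walls round the work are solid. World frame = base frame: x ahead of the robot, y to its left, z up, the work surface at z = 0. Lengths are in m, angles in rad, forces in N, time in s.
With the tool pointing down it reaches from about 0.35 to 0.775 m from the base axis. Payload 5.5 kg.
Tool frame: the origin (TCP) lies on the centre line of the jaws, within the pads' length; the fingertips stand 11 mm ahead of it and the grasp point (between the pads) lies 8 mm behind it (env.nose_length is the distance from the TCP to the fingertips, in m); x points along the fingers, z is the direction in which the jaws open and shut, and the axes are right-handed (so a half turn about x gives the same grasp; the last joint's range is limited). The gripper opens to 85 mm and grips with 20 to 120 N. Pads are 22 mm wide; open, the fingers measure 114 mm over their backs; the gripper's body (76 mm by 85 mm) begins 54 mm behind the grasp point. The pads swing forward as they close: fully open they stand 13 mm farther back than shut.
Start: joints at [-1.321, 0.313, 0.046, 1.304, 0, 1.431], TCP at [0.219, -0.532, 0.242] pointing down, gripper open.
Joint ranges: [-2.76, 2.76], [-0.86, 1.69], [-1.03, 1.26], [-2.2, 2.34], [-1.47, 1.5], [-3.14, 3.14]. Speed limits (rad/s): [2.57, 2.57, 3.14, 3.14, 3.14, 3.14].

INTERFACE

Orientations are given as a unit quaternion [w, x, y, z].
In Python, from workcell import env gives the robot as it stands. The module is installed in compiled form; this text tells all that it offers.
- The arm moves only by the tool step_arm, never from a script. Its argument "moves" is a list that holds one entry, the list of rows, each a list of 7 numbers: the turn, a rotation vector about the tool's x, y, z in rad, then the shift along the tool's x, y, z in m, then the opening, from 0 (shut) to 1 (fully open). In form: [[[rx, ry, rz, tx, ty, tz, grip], ...]]. A call has 1 to 12 rows; each row is the pose to reach, as a shift and turn from the pose measured when the call began, along the tool's axes at that moment; what a row does not reach only later rows make up. A row lasts 1/10 s, in which the tool goes at most 50 mm and 8.59 degrees, less where a joint would pass 70% of its speed; a pose out of reach is approached as far as the arm can. A call with a gripper value outside its range is refused whole. The fingers move at their own pace and stop on an object; "force" is the grip in N (left out, the last holds). Time passes only in rows, so rows that repeat a pose let the fingers close. It gives the time, the measured TCP pose, the force and the opening at its end, in the units of the state.
- env.get_state(): the state, without advancing time (a new reading comes with each control period).
- env.read_camera(name): name is "scene" or "top" or "wrist"; returns (picture, depth): 420x560x3 uint8, red, green, blue; 420x560 float32, m along the optical axis (not along the pixel's ray), 0 where there is no reading.
- env.get_calibration(name): a dict with "mtx" (3x3 intrinsics, pixels), "camera_from_world" (4x4, takes a point from world to camera coordinates); the wrist camera has in their place "T_tool_cam" (4x4, takes a point from camera to tool coordinates, whose origin is the TCP and whose axes are the tool frame's). Camera axes: x right, y down, z forward; pixel columns grow to the right and rows downward; lengths in m; the calibration is good to about 2 mm. The wrist camera is an equidistant fisheye: a pixel r from the principal point sees the ray r / f radians off the axis. A picture is of the moment at which its call begins: read the wrist's pose just before it. get_calibration takes no time and is no camera call.
- env.hand_in(): hands the job in, once; it reports no verdict.
Trained networks look in the newest picture that a camera, given by its name, has taken for a name from the list of things; names that differ only in an ending like _2 or _b are one class to them, and where a whole thing is asked for, a point or a joint stands for the part that bears it (a point fixed in the world has none). Each returns a list of dicts, best first, with "confidence" (0 to 1); they miss things now and then, are a little off and sometimes report something else, mostly with a low value. They report only what shows in the picture. A call takes as long as a camera call.
- env.boxes_of(camera, thing): "uv" ([column, row] in pixels, amid what is visible of it).
- env.silhouettes(camera, thing): "mask" (420x560 bool, what is visible of it) and "uv" ([column, row] in pixels, amid what is visible of it).
The state is a dict: "clock": time; "joint_pos": joint angles; "qvel": joint speeds; "tau": joint torques, N m; "tcp_pos": TCP position; "orientation": TCP orientation; "wrist_force": force on the tool from outside, world axes, zero at the start; "ft_torque": the same for the moment, N m; "finger_gap": finger opening in m.
Only numpy, scipy, OpenCV 4.12 (cv2) and the standard library are available. Lean on these libraries where they do the work, as an engineer would, in place of code of your own. Each camera call takes 0.05 s, during which the arm holds its last target.

## Working session

There is one attempt and no reset: what is moved stays moved. The work goes in short steps, Python scripts to look and compute and a tool call to move; the robot and the scene stay as the last step left them, time stands still between calls to the robot, and variables do not carry over. Pictures are saved under pics/ and viewed, and the job is handed in when it is done.

Besides the shell and the picture viewer there is one more tool, called after "Call:" by a JSON object that holds its "api" and its "payload". step_arm: Moves the arm, as the interface text tells. Its arguments: {"type":"object","properties":{"moves":{"type":"array","items":{"type":"array","items":{"type":"array","items":{"type":"number"}}}},"force":{"type":"number"}},"required":["moves"]}

```bash
mkdir -p pics; ls
python3 - <<'E'
from workcell import env
import cv2
print(env.get_state())
for n in("scene","top"):
    p,d=env.read_camera(n); cv2.imwrite(f"pics/{n}0.png",p[:,:,::-1])
    print(n,env.get_calibration(n))
print(env.get_calibration("wrist"),env.nose_length)
E
```

```text
pics
{'clock': 0.0, 'joint_pos': array([-1.32058039e+00,  3.14007834e-01,  4.49741889e-02,  1.30359926e+00,
        2.31058375e-05,  1.43118590e+00]), 'qvel': array([ 1.92987321e-04,  1.74689754e-03,  1.84825521e-03, -3.22322213e-05,
        3.73315137e-04, -2.72386631e-05]), 'tau': array([ 2.60449415e-04, -4.80623603e+01,  2.98534852e+01,  1.93628110e-02,
        2.23368971e-05,  3.84017170e-06]), 'tcp_pos': array([ 0.21838472, -0.53138253,  0.24140267]), 'orientation': array([ 0.5868943 ,  0.39413056,  0.58785105, -0.39325225]), 'wrist_force': array([ 0.32945571,  0.34204277, -0.20330548]), 'ft_torque': array([-0.04706767, -0.02306647,  0.03337848]), 'finger_gap': 0.08541033013626789}
scene {'mtx': array([[474.54969175,   0.        , 279.03060777],
       [  0.        , 474.54969175, 210.46493836],
       [  0.        ,   0.        ,   1.        ]]), 'camera_from_world': array([[-0.82429976, -0.56607404,  0.00949189,  0.45243737],
       [-0.29238302,  0.41128279, -0.86334155,  0.21507116],
       [ 0.48481138, -0.7144275 , -0.50453074,  1.12681956],
       [ 0.        ,  0.       
[... 290 characters left out ...]
0.91121838,  0.28167057, -0.30057071,  0.47599566],
       [ 0.28807477, -0.08581581, -0.95375499,  1.33296701],
       [ 0.        ,  0.        ,  0.        ,  1.        ]])}
{'mtx': array([[325.1922621 ,   0.        , 275.28912976],
       [  0.        , 325.1922621 , 204.32018916],
       [  0.        ,   0.        ,   1.        ]]), 'T_tool_cam': array([[ 7.83985093e-04, -3.28577064e-01,  9.44476838e-01,
        -1.32044497e-01],
       [ 5.84267018e-04, -9.44476817e-01, -3.28577542e-01,
         8.51273268e-02],
       [ 9.99999522e-01,  8.09426561e-04, -5.48479003e-04,
         1.54506819e-04],
       [ 0.00000000e+00,  0.00000000e+00,  0.00000000e+00,
         1.00000000e+00]])} 0.011
```

View pics/scene0.png

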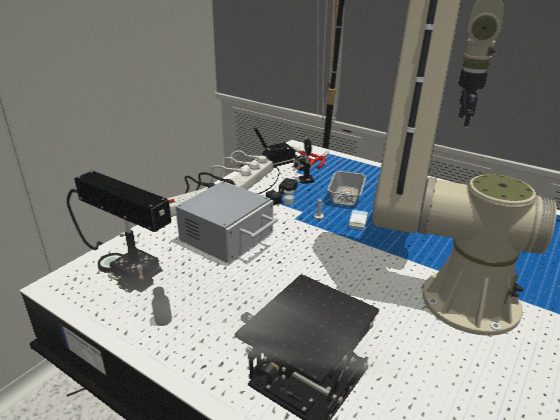

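View pics/top0.png

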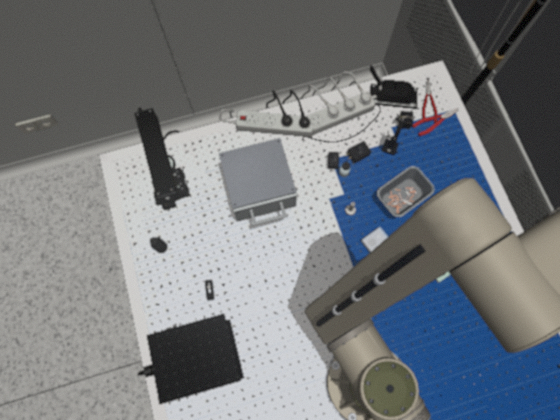

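Scene: the grey unit stands with its front facing the robot (top px ~ (258,172); handle at (266,217)). Measuring the unit from the depth image.

```bash
cat > h.py <<'E'
from workcell import env
import numpy as np, cv2
from scipy.spatial.transform import Rotation as R
def cloud(n):
    p,d=env.read_camera(n); c=env.get_calibration(n)
    v,u=np.indices(d.shape); K=c["mtx"]
    P=np.stack([(u-K[0,2])/K[0,0]*d,(v-K[1,2])/K[1,1]*d,d],-1)
    M=np.linalg.inv(c["camera_from_world"])
    return p,d,P@M[:3,:3].T+M[:3,3]
def proj(n,X):
    c=env.get_calibration(n);X=np.atleast_2d(X);M=c["camera_from_world"]
    q=(X@M[:3,:3].T+M[:3,3])@c["mtx"].T
    return q[:,:2]/q[:,2:]
def tool():
    s=env.get_state(); w,x,y,z=s["orientation"]
    return s,np.array(s["tcp_pos"]),R.from_quat([x,y,z,w]).as_matrix()
E
python3 - <<'E'
from h import *
for n in("top","scene"):
    p,d,W=cloud(n)
    for t in("unit","drawer","handle_grip","drawer_slide"):
        try: r=env.silhouettes(n,t)
        except Exception as e: print(e);continue
        for o in r[:2]:
            m=o["mask"]&(d>0); X=W[m]
            print(n,t,round(o["confidence"],2),o["uv"],m.sum(),np.median(X,0).round(3))
            if t=="unit":
                k=X[abs(X[:,2]-.115)<.006]; print(len(k),np.median(k[:,2]), cv2.minAreaRect((k[:,:2]*1000).astype(np.float32)))
            if t!="unit":
                k=X[(X[:,2]>.07)&(X[:,2]<.1)];print(np.percentile(k,[2,50,98],axis=0).round(3) if len(k) else 0)
    for t in("vial","post","iris","dish","clear_case","bottle","clamp"):
        for o in env.boxes_of(n,t)[:1]:
            u,v=np.round(o["uv"]).astype(int); print(n,t,round(o["confidence"],2),o["uv"],W[v,u].round(3))
print(env.get_state()["clock"])
E
```

```text
top unit 0.57 [258.9, 180.3] 4789 [0.624 0.124 0.115]
3689 0.11578468542751841 ((647.2387084960938, 120.90513610839844), (190.4656219482422, 191.74993896484375), 88.0749282836914)
top unit 0.2 [374.1, 238.2] 312 [ 0.378 -0.16   0.027]
0 nan ((0.0, 0.0), (0.0, 0.0), 0.0)
top drawer 0.47 [374.9, 237.4] 327 [ 0.377 -0.158  0.027]
0
top handle_grip 0.64 [265.2, 208.2] 989 [0.553 0.127 0.087]
[[0.506 0.038 0.071]
 [0.551 0.127 0.09 ]
 [0.557 0.209 0.099]]
top drawer_slide 0.8 [264.7, 207.4] 1016 [0.554 0.123 0.087]
[[0.506 0.038 0.071]
 [0.551 0.123 0.09 ]
 [0.557 0.209 0.099]]
top post 0.7 [155.8, 243.6] [0.537 0.459 0.078]
top iris 0.56 [391.8, 141.3] [ 0.649 -0.314  0.059]
top dish 0.96 [403.5, 189.9] [ 0.501 -0.31   0.005]
top clear_case 0.73 [377.0, 236.4] [ 0.381 -0.169  0.032]
top bottle 0.73 [157.3, 244.5] [0.539 0.458 0.069]
top clamp 0.44 [213.1, 293.1] [0.364 0.344 0.013]
scene unit 0.6 [223.1, 217.2] 5490 [0.606 0.173 0.101]
2472 0.11484666217957246 ((644.6136474609375, 124.06748962402344), (194.2831268310547, 191.10763549804688), 88.0510025024414)
scene drawer 0.87 [245.1, 228.1] 1646 [0.551 0.145 0.075]
[[0.502 0.038 0.071]
 [0.55  0.138 0.088]
 [0.556 0.219 0.099]]
scene drawer_slide 0.8 [248.7, 233.7] 1670 [0.551 0.142 0.074]
[[0.502 0.036 0.071]
 [0.55  0.136 0.088]
 [0.556 0.219 0.099]]
scene vial 0.53 [317.6, 211.1] [ 0.489 -0.12   0.024]
scene post 0.52 [319.1, 212.2] [ 0.486 -0.123  0.021]
scene iris 0.61 [309.9, 167.3] [ 0.698 -0.42  -0.   ]
scene dish 0.56 [346.0, 187.9] [ 0.509 -0.345  0.001]
scene clear_case 0.76 [360.5, 221.9] [ 0.356 -0.137  0.024]
scene bottle 0.7 [161.3, 307.3] [0.53  0.475 0.056]
scene clamp 0.5 [242.8, 315.9] [0.402 0.356 0.009]
1.3
  return _methods._mean(a, axis=axis, dtype=dtype,
  ret = ret.dtype.type(ret / rcount)
```

Run:
```python
from h import *
for n in("top","scene"):
    p,d,W=cloud(n)
    B=(d>0)&(W[...,0]>.47)&(W[...,0]<.53)&(W[...,1]>.04)&(W[...,1]<.21)&(W[...,2]>.06)&(W[...,2]<.11)
    X=W[B]; print(n,len(X)); 
    t=X[X[:,2]>.084]
    t=t[t[:,0]<np.median(t[:,0])+.012]
    vx,vy,x0,y0=cv2.fitLine((t[:,:2]).astype(np.float32),cv2.DIST_HUBER,0,.001,.001).ravel()
    s=(t[:,:2]-[x0,y0])@[vx,vy]
    print("bar dir yaw of -y",np.arctan2(-vx/np.sign(vy),abs(vy)),(x0,y0),s.min(),s.max(),"mid",np.array([x0,y0])+np.array([vx,vy])*(np.percentile(s,1)+np.percentile(s,99))/2, np.percentile(t[:,2],[5,50,95]))
    # top
    T=(d>0)&(abs(W[...,2]-.115)<.005)&(W[...,0]>.5)&(W[...,0]<.8)&(abs(W[...,1]-.12)<.13)
    k=W[T]; print(cv2.minAreaRect((k[:,:2]*1000).astype(np.float32)),np.median(k[:,2]))
    # front edge per y bin
    F=(d>0)&(W[...,2]>.07)&(W[...,2]<.105)&(W[...,0]>.535)&(W[...,0]<.58)&(W[...,1]>.03)&(W[...,1]<.22)
    f=W[F]; vx,vy,x0,y0=cv2.fitLine((f[:,:2]).astype(np.float32),cv2.DIST_HUBER,0,.001,.001).ravel()
    print("plate",np.arctan2(-vx/np.sign(vy),abs(vy)),x0,y0,len(f))
    q=cv2.resize(p[150:260,200:320] if n=="top" else p[170:270,160:290],None,fx=5,fy=5,interpolation=2);cv2.imwrite(f"pics/{n}1.png",q[:,:,::-1])
s,p,M=tool(); print(p,M)
```

```text
top 157
bar dir yaw of -y -0.03263028 (np.float32(0.510741), np.float32(0.13300045)) -0.061329076595476296 0.04548645292186179 mid [0.51049706 0.12552723] [0.08599223 0.09042716 0.09503392]
((647.84033203125, 120.89176177978516), (190.157958984375, 193.01544189453125), 88.23577880859375) 0.11566198494064661
plate -0.036236603 0.55385137 0.13147996 266
scene 158
bar dir yaw of -y -0.053153593 (np.float32(0.5057994), np.float32(0.13387711)) -0.06380603842637259 0.04675213694734916 mid [0.50548388 0.12794641] [0.08475408 0.0891117  0.09253591]
((644.69140625, 122.8212890625), (195.41294860839844, 194.5697021484375), 88.5245590209961) 0.11487452196836301
plate -0.0356303 0.55082405 0.13338664 556
[ 0.21848455 -0.53189321  0.24233799] [[ 2.79496669e-05  9.24986618e-01  3.79999678e-01]
 [-7.80888026e-05  3.79999679e-01 -9.24986615e-01]
 [-9.99999997e-01 -3.82065204e-06  8.28519619e-05]]
```

View pics/top1.png

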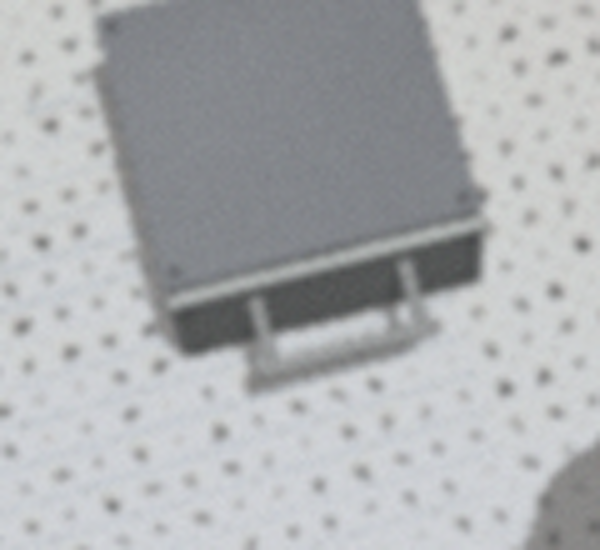

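Call:
{"api": "step_arm", "payload": {"moves": [[[-0.06,0,0,0,0.025,-0.024,1],[-0.15,0,0,0,0.069,-0.066,1],[-0.23,0,0,0,0.104,-0.099,1],[-0.31,0,0,0,0.138,-0.132,1],[-0.38,0,0,0,0.173,-0.165,1],[-0.46,0,0,0,0.207,-0.199,1],[-0.53,0,0,0,0.242,-0.232,1],[-0.61,0,0,0,0.276,-0.265,1],[-0.69,0,0,0,0.311,-0.298,1],[-0.76,0,0,0,0.345,-0.331,1],[-0.84,0,0,0,0.38,-0.364,1],[-0.91,0,0,0,0.414,-0.397,1]]]}}

```text
clock: 2.6
tcp_pos: [0.4512, -0.0054, 0.2427]
orientation: [0.701, 0.094, 0.7, -0.094]
wrist_force: [1.2, -1.0, 0.3]
finger_gap: 0.0854
```

```bash
cat >> h.py <<'E'
def to(X,yaw=None):
    """tool-axis move to world X with tool z at yaw (deg rot about x)"""
    s,p,M=tool(); t=M.T@(np.array(X)-p)
    r=np.zeros(3)
    if yaw is not None:
        zt=np.array([np.cos(yaw),np.sin(yaw),0]); xt=np.array([0,0,-1.]); T=np.stack([xt,np.cross(zt,xt),zt],1)
        r=R.from_matrix(M.T@T).as_rotvec()
    print("clock",round(s["clock"],2),"tcp",p.round(4),"zyaw",np.arctan2(M[1,2],M[0,2]).round(4),"xaxis",M[:,0].round(3),"gap",round(s["finger_gap"],4),"F",np.round(s["wrist_force"],1),"T",np.round(s["ft_torque"],2))
    print("q",s["joint_pos"].round(3)); print("rot",r.round(4),"t",t.round(4))
E
python3 - <<'E'
from h import *
to([.508,.124,.21],-.036)
E
```

```text
clock 2.6 tcp [ 0.4512 -0.0054  0.2427] zyaw -0.2677 xaxis [ 0.001 -0.    -1.   ] gap 0.0854 F [ 1.2 -1.   0.3] T [ 0.02 -0.04 -0.01]
q [-0.19   0.073 -0.252  1.245 -0.     1.648]
rot [-2.317e-01  1.300e-03  2.000e-04] t [0.0327 0.1398 0.0205]
```

Call:
{"api": "step_arm", "payload": {"moves": [[[-0.08,0,0,0.011,0.045,0.007,1],[-0.16,0,0,0.022,0.09,0.014,1],[-0.232,0,0,0.033,0.14,0.0205,1],[-0.232,0,0,0.033,0.14,0.0205,1],[-0.232,0,0,0.033,0.14,0.0205,1]]]}}

```text
clock: 3.1
tcp_pos: [0.5078, 0.1253, 0.209]
orientation: [0.707, 0.011, 0.707, -0.012]
wrist_force: [-0.2, -0.7, 0.4]
finger_gap: 0.0857
```

```bash
cat >> h.py <<'E'
def wcloud():
    s,p,M=tool(); im,d=env.read_camera("wrist"); c=env.get_calibration("wrist"); K=c["mtx"]; T=c["T_tool_cam"]
    v,u=np.indices(d.shape); a=(u-K[0,2])/K[0,0]; b=(v-K[1,2])/K[1,1]; r=np.hypot(a,b)+1e-9
    P=np.stack([a/r*np.tan(r)*d,b/r*np.tan(r)*d,d],-1); d=np.where(r<1.45,d,0)
    return im,d,(P@T[:3,:3].T+T[:3,3])@M.T+p
def wproj(X):
    s,p,M=tool(); c=env.get_calibration("wrist"); K=c["mtx"]; T=c["T_tool_cam"]
    q=((np.atleast_2d(X)-p)@M-T[:3,3])@T[:3,:3]; h=np.hypot(q[:,0],q[:,1]); th=np.arctan2(h,q[:,2])
    return np.stack([K[0,0]*th*q[:,0]/h+K[0,2],K[1,1]*th*q[:,1]/h+K[1,2]],1)
E
python3 - <<'E'
from h import *
to([.508,.124,.21],-.036)
p,d,W=wcloud(); cv2.imwrite("pics/w1.png",p[:,:,::-1])
print(wproj([[.508,.124,.091],[.506,.07,.091],[.51,.178,.091]]))
B=(d>0)&(W[...,0]>.47)&(W[...,0]<.53)&(W[...,1]>.04)&(W[...,1]<.21)&(W[...,2]>.078)&(W[...,2]<.11)
X=W[B]; print(len(X),np.percentile(X,[1,50,99],axis=0).round(4))
t=X
if len(t):
    vx,vy,x0,y0=cv2.fitLine((t[:,:2]).astype(np.float32),cv2.DIST_HUBER,0,.001,.001).ravel(); print(np.arctan2(-vx/np.sign(vy),abs(vy)),x0,y0)
E
```

```text
clock 3.1 tcp [0.5078 0.1253 0.209 ] zyaw -0.0332 xaxis [-0.    -0.001 -1.   ] gap 0.0857 F [-0.2 -0.7  0.4] T [-0.01 -0.    0.05]
q [ 8.900e-02  2.260e-01 -1.530e-01  1.192e+00 -1.000e-03  1.693e+00]
rot [ 0.0028 -0.0002  0.0009] t [-0.001  -0.0013  0.0003]
[[275.30455435 202.08838511]
 [275.14775997 260.4633805 ]
 [275.48261453 135.70414705]]
1866 [[0.5052 0.0782 0.0864]
 [0.5118 0.1354 0.0906]
 [0.5292 0.1821 0.0926]]
-0.006701068 0.51133704 0.1472252
```

View pics/w1.png

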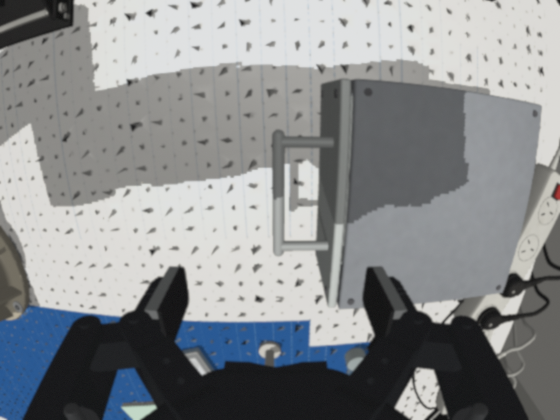

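Bar runs at column 278, rows 133–252 (middle row ~193): bar middle ≈ (0.510, 0.130). The plate is only 43 mm behind the bar, so I descend with a partly closed jaw.

Call:
{"api": "step_arm", "payload": {"moves": [[[0,0,0,0,0.005,0.002,0.4],[0,0,0,0,0.005,0.002,0.4],[0,0,0,0.02,0.005,0.002,0.4],[0,0,0,0.045,0.005,0.002,0.4],[0,0,0,0.07,0.005,0.002,0.4],[0,0,0,0.08,0.005,0.002,0.4],[0,0,0,0.08,0.005,0.002,0.4]]]}}

```text
clock: 3.85
tcp_pos: [0.5088, 0.1283, 0.1285]
orientation: [0.706, 0.012, 0.708, -0.013]
wrist_force: [-0.6, 0.3, 0.2]
finger_gap: 0.0344
```

Run:
```python
from h import *
to([.5105,.130,.078],-.035)
p,d,W=wcloud(); cv2.imwrite("pics/w2.png",p[:,:,::-1])
```

```text
clock 3.85 tcp [0.5088 0.1283 0.1285] zyaw -0.0365 xaxis [-0.002 -0.001 -1.   ] gap 0.0344 F [-0.6  0.3  0.2] T [-0.07  0.01 -0.01]
q [ 9.500e-02  2.820e-01 -2.850e-01  1.006e+00 -1.000e-03  1.702e+00]
rot [-0.0015 -0.0023  0.0013] t [0.0505 0.0018 0.0017]
```

View pics/w2.png

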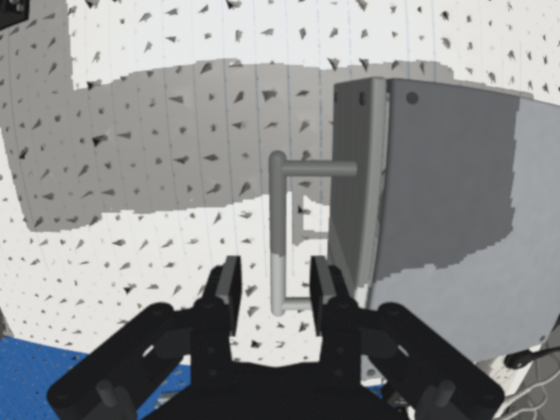

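Run:
```python
from h import *
s,p,M=tool(); im,d,W=wcloud(); Q=(W-p)@M
for u,v in((405,312),(430,330),(490,370),(350,310),(335,290),(320,260),(345,330)):
    print((u,v),Q[v,u].round(3))
m=(d>0)&(abs(Q[...,1])<.03)&(Q[...,2]>0)&(Q[...,0]<.0)
q=Q[m]
for a in np.arange(-.1,.011,.01):
    k=q[(q[:,0]>=a)&(q[:,0]<a+.01)]
    if len(k): print(a.round(3),len(k),k[:,2].max().round(3))
```

```text
(405, 312) [-0.044  0.013  0.047]
(430, 330) [-0.053  0.011  0.054]
(490, 370) [ 0.093 -0.214  0.271]
(350, 310) [-0.04   0.012  0.027]
(335, 290) [-0.018  0.007  0.026]
(320, 260) [0.001 0.011 0.021]
(345, 330) [-0.055  0.016  0.022]
-0.1 346 0.065
-0.09 4849 0.067
-0.08 4211 0.066
-0.07 3572 0.062
-0.06 1772 0.057
-0.05 2764 0.054
-0.04 868 0.049
-0.03 612 0.031
-0.02 479 0.031
-0.01 403 0.031
```

Call:
{"api": "step_arm", "payload": {"moves": [[[0,0,0,0.02,0.001,0.002,0.4],[0,0,0,0.036,0.001,0.002,0.4],[0,0,0,0.045,0.001,0.002,0.4],[0,0,0,0.045,0.001,0.002,0.4]]]}}

```text
clock: 4.35
tcp_pos: [0.5123, 0.1296, 0.0853]
orientation: [0.707, 0.012, 0.707, -0.013]
wrist_force: [-0.7, 0.2, 0.8]
finger_gap: 0.0339
```

Call:
{"api": "step_arm", "payload": {"force": 60, "moves": [[[0,0,0,0,0,0,0.2],[0,0,0,0,0,0,0],[0,0,0,0,0,0,0],[0,0,0,0,0,0,0],[0,0,0,0,0,0,0]]]}}

```text
clock: 4.85
tcp_pos: [0.5125, 0.1297, 0.0864]
orientation: [0.708, 0.012, 0.706, -0.013]
wrist_force: [-2.2, 0.5, 6.0]
finger_gap: 0.0075
```

Run:
```python
from h import *
to([.5105-.125*np.cos(.036),.130+.125*np.sin(.036),.084],-.036)
```

```text
clock 4.85 tcp [0.5125 0.1297 0.0864] zyaw -0.0359 xaxis [ 0.002 -0.001 -1.   ] gap 0.0075 F [-2.2  0.5  6. ] T [-0.04  0.68  0.07]
q [ 9.600e-02  3.240e-01 -3.400e-01  9.050e-01 -1.000e-03  1.703e+00]
rot [0.0001 0.0018 0.0008] t [ 0.0022  0.0003 -0.127 ]
```

Call:
{"api": "step_arm", "payload": {"moves": [[[0,0,0,0,0,0,0.3],[0,0,0,0,0,0,0.3],[0,0,0,0.003,0,0,0.3],[0,0,0,0.006,0,0,0.3],[0,0,0,0.006,0,0,0.0],[0,0,0,0.006,0,0,0.0],[0,0,0,0.006,0,0,0],[0,0,0,0.006,0,0,0]]]}}

```text
clock: 5.65
tcp_pos: [0.5123, 0.1296, 0.08]
orientation: [0.707, 0.012, 0.707, -0.013]
wrist_force: [1.2, 0.1, -4.8]
finger_gap: 0.0082
```

Run:
```python
from h import *
to([.5105-.125*np.cos(.036),.130+.125*np.sin(.036),.084],-.036)
p,d,W=wcloud(); cv2.imwrite("pics/w3.png",p[:,:,::-1])
```

```text
clock 5.65 tcp [0.5123 0.1296 0.08  ] zyaw -0.0359 xaxis [ 0.001 -0.001 -1.   ] gap 0.0082 F [ 1.2  0.1 -4.8] T [-0.03 -0.15  0.04]
q [ 9.600e-02  3.310e-01 -3.480e-01  8.910e-01 -1.000e-03  1.703e+00]
rot [0.0001 0.001  0.0009] t [-0.0041  0.0004 -0.1268]
```

View pics/w3.png

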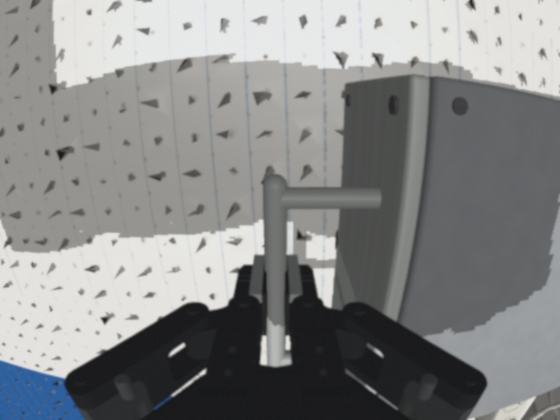

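Gripped on the bar. Pulling along tool −z.

Call:
{"api": "step_arm", "payload": {"moves": [[[0,0,0,0,0,-0.005,0],[0,0,0,0,0,-0.013,0],[0,0,0,0,0,-0.023,0],[0,0,0,0,0,-0.033,0],[0,0,0,0,0,-0.043,0],[0,0,0,0,0,-0.053,0],[0,0,0,0,0,-0.063,0],[0,0,0,0,0,-0.073,0],[0,0,0,0,0,-0.083,0],[0,0,0,0,0,-0.093,0],[0,0,0,0,0,-0.101,0],[0,0,0,0,0,-0.107,0]]]}}

```text
clock: 6.9
tcp_pos: [0.4042, 0.133, 0.0799]
orientation: [0.707, 0.012, 0.707, -0.013]
wrist_force: [3.8, -4.5, -5.3]
finger_gap: 0.0078
```

Call:
{"api": "step_arm", "payload": {"moves": [[[0,0,0,0,0,-0.004,0],[0,0,0,0,0,-0.008,0],[0,0,0,0,0,-0.012,0],[0,0,0,0,0,-0.014,0]]]}}

```text
clock: 7.3
tcp_pos: [0.3897, 0.1334, 0.0799]
orientation: [0.707, 0.012, 0.707, -0.014]
wrist_force: [2.9, -3.8, -6.1]
finger_gap: 0.0077
```

Run:
```python
from h import *
to([.5123-.125*np.cos(.036),.1296+.125*np.sin(.036),.080],-.036)
```

```text
clock 7.3 tcp [0.3897 0.1334 0.0799] zyaw -0.036 xaxis [ 0.    -0.002 -1.   ] gap 0.0077 F [ 2.9 -3.8 -6.1] T [-0.64 -0.48  0.04]
q [ 0.136  0.128 -0.62   0.823 -0.002  1.743]
rot [-0.      0.0005  0.0024] t [-0.0001  0.0006 -0.0024]
```

Call:
{"api": "step_arm", "payload": {"moves": [[[0,0,0,0,-0.0005,-0.002,0],[0,0,0,0,-0.0005,-0.004,0],[0,0,0,0,-0.0005,-0.005,0],[0,0,0,0,-0.0005,-0.005,0]]]}}

```text
clock: 7.7
tcp_pos: [0.3875, 0.1335, 0.08]
orientation: [0.709, 0.012, 0.705, -0.013]
wrist_force: [10.9, -0.8, -16.2]
finger_gap: 0.008
```

Call:
{"api": "step_arm", "payload": {"moves": [[[0,0,0,0.0,0,-0.003,0],[0,0,0,0.0,0,-0.004,0],[0,0,0,0,0,-0.004,0]]]}}

```text
clock: 8.0
tcp_pos: [0.3875, 0.1335, 0.08]
orientation: [0.711, 0.012, 0.703, -0.014]
wrist_force: [14.8, -2.7, -20.5]
finger_gap: 0.0077
```

Run:
```python
from h import *
to([.5123-.125*np.cos(.036),.1296+.125*np.sin(.036),.080],-.036)
p,d,W=wcloud(); cv2.imwrite("pics/w4.png",p[:,:,::-1])
p,d,W=cloud("top"); cv2.imwrite("pics/t4.png",p[:,:,::-1])
```

```text
clock 8.0 tcp [0.3875 0.1335 0.08  ] zyaw -0.0369 xaxis [ 0.012 -0.002 -1.   ] gap 0.0077 F [ 14.8  -2.7 -20.5] T [-0.6  -2.8   0.11]
q [ 0.138  0.115 -0.635  0.809 -0.004  1.746]
rot [-0.0009  0.0124  0.0015] t [ 0.      0.0006 -0.0001]
```

View pics/w4.png

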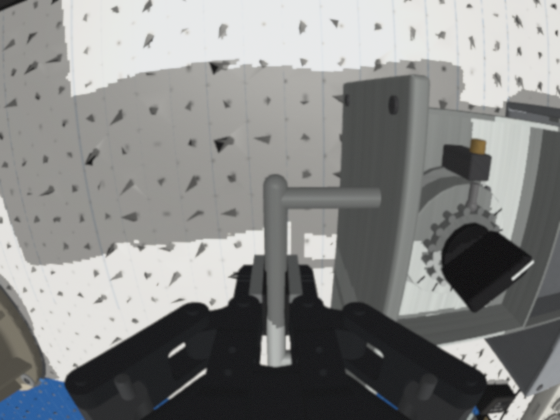

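View pics/t4.png

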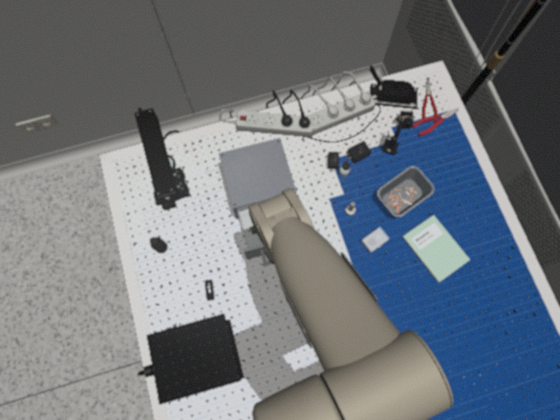

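Call:
{"api": "step_arm", "payload": {"moves": [[[0,0,0,0,0,0,0.3],[0,0,0,0,0,0,0.3],[0,0,0,0,0,0,0.35],[0,0,0,-0.02,0,0,0.35],[0,0,0,-0.06,0,0,0.35],[0,0,0,-0.1,0,0,0.35],[0,0,0,-0.13,0,0,0.35],[0,0,0,-0.14,0,0.04,0.5],[0,0,0,-0.14,0,0.08,0.5],[0,0,0,-0.14,0,0.11,0.5],[0,0,0,-0.14,0,0.11,0.5]]]}}

```text
clock: 9.2
tcp_pos: [0.4988, 0.1297, 0.2213]
orientation: [0.712, 0.013, 0.702, -0.014]
wrist_force: [-1.1, 0.6, -0.7]
finger_gap: 0.043
```

Run:
```python
from h import *
to([.5064,.129,.2],-.036)
p,d,W=wcloud(); cv2.imwrite("pics/w5.png",p[:,:,::-1])
print(wproj([.5064,.129,.097]))
r=env.silhouettes("wrist","knob")
for o in r[:3]:
    X=W[o["mask"]&(d>0)]; print(o["confidence"],o["uv"],o["mask"].sum(),np.percentile(X,[2,50,98],axis=0).round(3))
    k=X[X[:,2]>.091]
    if len(k)>20:
        print(len(k),cv2.minAreaRect((k[:,:2]*1000).astype(np.float32)),k.mean(0))
```

```text
clock 9.2 tcp [0.4988 0.1297 0.2213] zyaw -0.0377 xaxis [ 0.014 -0.001 -1.   ] gap 0.043 F [-1.1  0.6 -0.7] T [-0.02  0.12  0.01]
q [ 0.1    0.195 -0.162  1.2   -0.003  1.708]
rot [-0.0017  0.0139  0.0008] t [ 0.0214 -0.0004  0.0074]
[[285.37081064 199.95668948]]
0.86 [279.3, 185.4] 2395 [[0.483 0.106 0.051]
 [0.505 0.135 0.061]
 [0.53  0.153 0.098]]
746 ((507.7074890136719, 129.67120361328125), (44.659637451171875, 12.299674034118652), 34.52425765991211) [0.50684107 0.13006597 0.09666062]
```

View pics/w5.png

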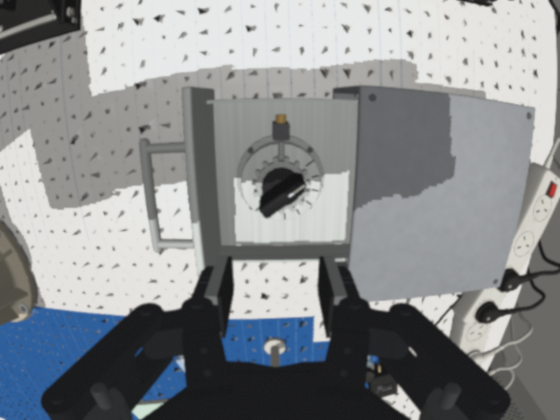

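Knob seen with its bar at +34.5°, centre (0.507, 0.130), matching the expected (0.506, 0.129); the marked end points to upper right. Jaw yaw of 124.5° leaves joint 6 room for the 72° clockwise turn.

Call:
{"api": "step_arm", "payload": {"moves": [[[-0.1,0,0,0,0,0.008,0.5],[-0.24,0,0,0,0,0.008,0.5],[-0.38,0,0,0,0,0.008,0.5],[-0.52,0,0,0,0,0.008,0.5],[-0.66,0,0,0,0,0.008,0.5],[-0.8,0,0,0,0,0.008,0.5],[-0.94,0,0,0,0,0.008,0.5],[-1.08,0,0,0,0,0.008,0.5],[-1.22,0,0,0,0,0.008,0.5],[-1.36,0,0,0,0,0.008,0.5],[-1.5,0,0,0,0,0.008,0.5],[-1.64,0,0,0,0,0.008,0.5]]]}}

```text
clock: 10.5
tcp_pos: [0.5011, 0.1298, 0.2212]
orientation: [-0.492, 0.512, -0.488, -0.507]
wrist_force: [1.1, 0.3, 0.0]
finger_gap: 0.0425
```

Run:
```python
from h import *
to([.507,.130,.2],np.radians(124.5))
```

```text
clock 10.5 tcp [0.5011 0.1298 0.2212] zyaw 1.6095 xaxis [ 0.009 -0.001 -1.   ] gap 0.0425 F [1.1 0.3 0. ] T [ 0.01  0.05 -0.02]
q [ 0.1    0.203 -0.152  1.207 -0.002  0.061]
rot [-0.5634 -0.0041  0.0079] t [ 0.0212 -0.0058 -0.    ]
```

Call:
{"api": "step_arm", "payload": {"moves": [[[-0.14,0,0.002,0.005,-0.006,0,0.5],[-0.28,-0.001,0.004,0.01,-0.006,0,0.5],[-0.42,-0.002,0.006,0.02,-0.006,0,0.5],[-0.563,-0.004,0.008,0.02,-0.006,0,0.4],[-0.563,-0.004,0.008,0.02,-0.006,0,0.4],[-0.563,-0.004,0.008,0.02,-0.006,0,0.4],[-0.563,-0.004,0.008,0.02,-0.006,0,0.4]]]}}

```text
clock: 11.2
tcp_pos: [0.5068, 0.1302, 0.2017]
orientation: [-0.33, 0.625, -0.33, -0.625]
wrist_force: [-0.4, 0.6, 1.3]
finger_gap: 0.0344
```

```bash
cat > k.py <<'E'
from h import *
import sys
to([.507,.130,.081],np.radians(124.5))
p,d,W=wcloud(); cv2.imwrite(f"pics/{sys.argv[1]}.png",p[:,:,::-1])
for o in env.silhouettes("wrist","knob")[:1]:
    X=W[o["mask"]&(d>0)]
    k=X[(X[:,2]>.091)&(X[:,2]<.103)]; print(o["confidence"],len(k),cv2.minAreaRect((k[:,:2]*1000).astype(np.float32)) if len(k)>9 else 0,k.mean(0))
    v=np.linalg.eigh(np.cov(k[:,:2].T))[1][:,1]; print("pca deg",np.degrees(np.arctan2(v[1],v[0])))
E
python3 k.py w6
```

```text
clock 11.2 tcp [0.5068 0.1302 0.2017] zyaw 2.1705 xaxis [ 0. -0. -1.] gap 0.0344 F [-0.4  0.6  1.3] T [-0.04  0.03  0.01]
q [ 0.098  0.229 -0.167  1.174 -0.    -0.502]
rot [-0.0025 -0.0002  0.0002] t [ 0.1207 -0.     -0.0002]
0.84 806 ((506.5403137207031, 129.21719360351562), (44.40814971923828, 11.685678482055664), 34.0428466796875) [0.50437283 0.12759839 0.09698076]
pca deg -146.14782297458635
```

View pics/w6.png

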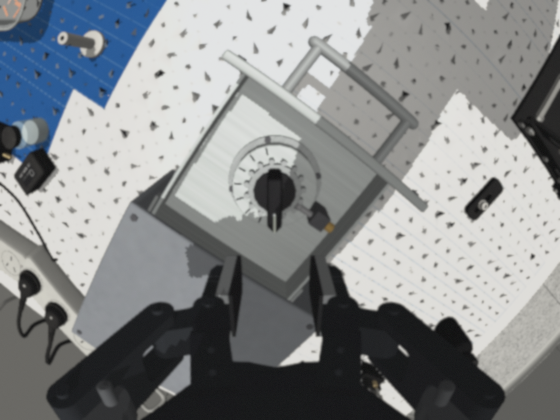

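Bar is vertical at column 275, centred and aligned between the jaws. Descending.

Call:
{"api": "step_arm", "payload": {"moves": [[[0,0,0,0.03,0,0,0.4],[0,0,0,0.06,0,0,0.4],[0,0,0,0.09,0,0,0.4],[0,0,0,0.11,0,0,0.4],[0,0,0,0.12,0,0,0.4],[0,0,0,0.12,0,0,0.4]]]}}

```text
clock: 11.9
tcp_pos: [0.5061, 0.13, 0.0804]
orientation: [0.329, -0.625, 0.33, 0.626]
wrist_force: [-0.7, 0.4, 0.9]
finger_gap: 0.0339
```

```bash
python3 k.py w7
```

```text
clock 11.9 tcp [0.5061 0.13   0.0804] zyaw 2.1708 xaxis [-0.002 -0.    -1.   ] gap 0.0339 F [-0.7  0.4  0.9] T [0.   0.06 0.04]
q [ 0.098  0.323 -0.359  0.891 -0.    -0.502]
rot [-0.0022  0.001  -0.0021] t [-0.0006 -0.0007 -0.0005]
0.65 2257 ((506.6761474609375, 128.8826446533203), (45.72016906738281, 12.143259048461914), 33.30554962158203) [0.50271562 0.12619113 0.09688848]
pca deg -146.0370312726082
```

View pics/w7.png

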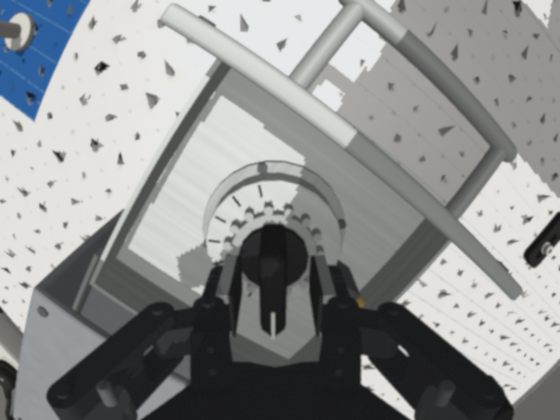

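Call:
{"api": "step_arm", "payload": {"force": 60, "moves": [[[0,0,0,0,-0.001,0,0.25],[0,0,0,0,-0.001,0,0.1],[0,0,0,0,-0.001,0,0],[0,0,0,0,-0.001,0,0],[0,0,0,0,-0.001,0,0]]]}}

```text
clock: 12.5
tcp_pos: [0.5099, 0.1311, 0.084]
orientation: [-0.331, 0.627, -0.329, -0.624]
wrist_force: [-0.8, 1.5, 5.9]
finger_gap: 0.011
```

```bash
python3 k.py w8
```

```text
clock 12.5 tcp [0.5099 0.1311 0.084 ] zyaw 2.171 xaxis [ 0.005  0.001 -1.   ] gap 0.011 F [-0.8  1.5  5.9] T [ 0.17  0.09 -0.03]
q [ 0.099  0.32  -0.352  0.894  0.    -0.501]
rot [-0.0019 -0.002   0.0043] t [0.003  0.003  0.0007]
0.93 2186 ((506.64715576171875, 129.24281311035156), (45.29887390136719, 12.256905555725098), 34.47186279296875) [0.50284599 0.12626256 0.09691776]
pca deg -146.0560875145901
```

Call:
{"api": "step_arm", "payload": {"moves": [[[0,0,0,0,0,0,0.2],[0,0,0,0,0.001,0,0.3],[0,0,0,0.003,0.004,0,0.3],[0,0,0,0.003,0.004,0,0.3],[0,0,0,0.003,0.004,0,0.3]]]}}

```text
clock: 13.1
tcp_pos: [0.5061, 0.1287, 0.0806]
orientation: [-0.331, 0.626, -0.329, -0.624]
wrist_force: [1.1, 0.1, -0.0]
finger_gap: 0.0255
```

Call:
{"api": "step_arm", "payload": {"force": 40, "moves": [[[0,0,0,0,0,0,0.2],[0,0,0,0,0,0,0.15],[0,0,0,0,0,0,0.1],[0,0,0,0,0,0,0.05],[0,0,0,0,0,0,0],[0,0,0,0,0,0,0],[0,0,0,0,0,0,0]]]}}

```text
clock: 13.8
tcp_pos: [0.5062, 0.1286, 0.0806]
orientation: [-0.331, 0.627, -0.329, -0.624]
wrist_force: [-0.4, 0.0, 1.0]
finger_gap: 0.011
```

```bash
python3 k.py w9
```

```text
clock 13.8 tcp [0.5062 0.1286 0.0806] zyaw 2.1708 xaxis [ 0.004  0.    -1.   ] gap 0.011 F [-0.4  0.   1. ] T [-0.18  0.09 -0.04]
q [ 0.095  0.317 -0.366  0.883  0.    -0.505]
rot [-0.0022 -0.0018  0.0034] t [-0.0004 -0.0015  0.0007]
0.94 2196 ((506.4631042480469, 128.58547973632812), (44.83283233642578, 12.102455139160156), 33.88667297363281) [0.5026849  0.12603231 0.09686143]
pca deg -145.78862781874423
```

Call:
{"api": "step_arm", "payload": {"force": 80, "moves": [[[0,0,0,0,0,0,0],[0.05,0,0,0,0,0,0],[0.1,0,0,0,0,0,0],[0.16,0,0,0,0,0,0],[0.22,0,0,0,0,0,0],[0.28,0,0,0,0,0,0],[0.34,0,0,0,0,0,0],[0.39,0,0,0,0,0,0],[0.419,0,0,0,0,0,0],[0.419,0,0,0,0,0,0],[0.419,0,0,0,0,0,0]]]}}

```text
clock: 15.0
tcp_pos: [0.5061, 0.1287, 0.0807]
orientation: [-0.454, 0.544, -0.451, -0.542]
wrist_force: [-0.3, -0.5, 2.7]
finger_gap: 0.0108
```

```bash
python3 k.py w10
```

```text
clock 15.0 tcp [0.5061 0.1287 0.0807] zyaw 1.7527 xaxis [ 0.004  0.001 -1.   ] gap 0.0108 F [-0.3 -0.5  2.7] T [-0.03  0.22  0.01]
q [ 0.095  0.317 -0.366  0.884  0.    -0.087]
rot [-0.4202 -0.0008  0.0038] t [-0.0003 -0.0011  0.0011]
0.64 2145 ((506.14208984375, 128.9801788330078), (44.65289306640625, 12.466344833374023), 11.298149108886719) [0.50166197 0.12794964 0.09688196]
pca deg -170.07845509636974
```

View pics/w10.png

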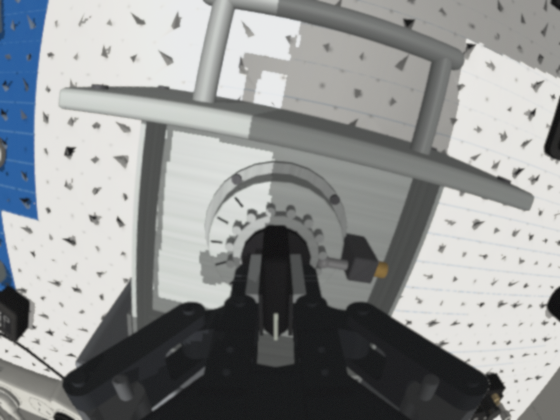

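First click seated (bar turned 24°, residual torque ~0). Second click.

Call:
{"api": "step_arm", "payload": {"moves": [[[0.04,0,0,0,0,0,0],[0.1,0,0,0,0,0,0],[0.16,0,0,0,0,0,0],[0.22,0,0,0,0,0,0],[0.28,0,0,0,0,0,0],[0.34,0,0,0,0,0,0],[0.39,0,0,0,0,0,0],[0.419,0,0,0,0,0,0],[0.419,0,0,0,0,0,0],[0.419,0,0,0,0,0,0]]]}}

```text
clock: 16.1
tcp_pos: [0.5061, 0.1288, 0.0807]
orientation: [0.557, -0.438, 0.554, 0.437]
wrist_force: [-0.9, 0.6, 2.6]
finger_gap: 0.0104
```

```bash
python3 k.py w11
```

```text
clock 16.1 tcp [0.5061 0.1288 0.0807] zyaw 1.3344 xaxis [ 0.004  0.001 -1.   ] gap 0.0104 F [-0.9  0.6  2.6] T [ 0.05  0.22 -0.09]
q [ 0.095  0.317 -0.366  0.884  0.001  0.332]
rot [-8.385e-01  2.000e-04  4.100e-03] t [-0.0003 -0.0006  0.0014]
0.85 2136 ((506.57427978515625, 129.1316375732422), (11.883893966674805, 45.340023040771484), 76.109130859375) [0.50180843 0.13008751 0.09686591]
pca deg 165.82107551190703
```

Call:
{"api": "step_arm", "payload": {"moves": [[[0.04,0,0,0,0,0,0],[0.1,0,0,0,0,0,0],[0.16,0,0,0,0,0,0],[0.22,0,0,0,0,0,0],[0.28,0,0,0,0,0,0],[0.34,0,0,0,0,0,0],[0.38,0,0,0,0,0,0],[0.41,0,0,0,0,0,0],[0.419,0,0,0,0,0,0],[0.419,0,0,0,0,0,0],[0.419,0,0,0,0,0,0]]]}}

```text
clock: 17.3
tcp_pos: [0.5062, 0.1289, 0.0807]
orientation: [0.636, -0.313, 0.633, 0.312]
wrist_force: [-1.0, 1.7, 3.0]
finger_gap: 0.0105
```

```bash
python3 k.py w12
python3 - <<'E'
from h import *
p,d,W=cloud("scene"); cv2.imwrite("pics/s12.png",p[:,:,::-1])
E
```

```text
clock 17.3 tcp [0.5062 0.1289 0.0807] zyaw 0.9157 xaxis [ 0.004  0.001 -1.   ] gap 0.0105 F [-1.   1.7  3. ] T [ 0.16  0.15 -0.04]
q [ 0.095  0.317 -0.366  0.884  0.001  0.75 ]
rot [-1.2572e+00  1.2000e-03  4.2000e-03] t [-0.0003  0.      0.0014]
0.72 2096 ((506.6701354980469, 129.11373901367188), (11.82295036315918, 45.46521759033203), 52.12985610961914) [0.50247413 0.13213851 0.09687323]
pca deg 142.031646414768
```

View pics/w12.png

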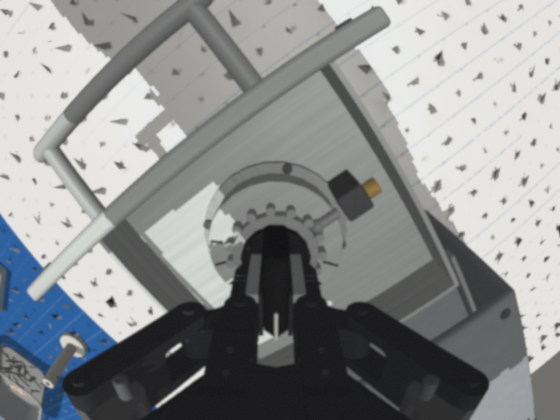

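View pics/s12.png

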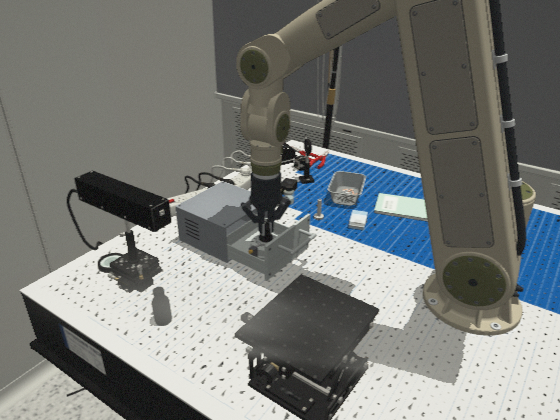

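Total turn 72.2° by vision and 1.255 rad by the tool, residual torque 0.04 N m. The knob axis is unchanged, so the drawer is still fully out.

Run:
```python
from h import *
print(env.hand_in()); s=env.get_state(); print(s["clock"],s["finger_gap"],s["wrist_force"])
```

```text
the job is handed in; nothing more can be done
None
the job is handed in; nothing more can be done
```

The drawer is fully open, and the knob was turned one click at a time to the third stop. I handed the job in at about 17 s of the 64 s, with the gripper still holding the knob there.

- **Drawer:** I pulled the bar handle about 125 mm. It then stopped moving while the pull force rose from about 3 N to 15 N along the pull, so it was against its end stop. After the turning, the knob axis still measured (0.507, 0.129), within about 1 mm of its position before gripping, so the drawer had not slid back.
- **Knob:** The clicks turned it 24.3°, 24.1° and 23.8° by the camera, 72.2° in all. The tool itself turned 1.255 rad against the 1.257 rad of the third stop. The torque about the knob's axis was 0.04 N m or less at the first and third stops and 0.09 N m at the second, against the 0.17 N m it takes to leave a detent. It ended held at an 80 N grip setting, and the tool never went past the third stop.
- **Regrips:** I gripped the handle twice and the knob twice, because the first closing shifted the tool by a few millimetres. The first knob grip closed with no measurable turn of the knob.
- **Surroundings:** The arm stayed clear of the other things, and in the last scene view those in sight stood where they were. I judged this by eye and did not re-measure each one. The clamp, near (0.38, 0.35), is hidden behind the black platform in that view; it shows in the wrist pictures taken while I approached the knob.

No check failed. The state could not be read after hand-in, so the final second is unconfirmed.

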